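# Push the row of dies home on the scanner rail and shut the gate

### The job

In the dental lab, four stone tooth dies stand touching in a row on the scanner's feed rail. With the fingertips push the row from behind, together as one train, fully home against the rail's end stop, then push the swinging gate arm fully shut across the rail behind the last die. Do not lift or tip the dies, leave everything else on the bench where it is, and finish with the hand clear.

Things in the scene. Friction and masses are not known exactly. Their poses are not given: they have to be found in the camera images.
- rail: Fixed metal channel 400 mm long. Origin: on the bench under its centre line; +x runs along it to the end stop, +z up, +y to the left facing the stop. Floor 37 mm wide, 8 mm above the bench, from x = -220 mm (open end) to the stop's face at x = +170 mm; side walls 6 mm thick, tops 18 mm above the bench; stop 40 mm tall. A white scanner box, 150 mm wide and tall, stands beyond the stop.
- die1: First of the row, nearest the stop. Stone die: block 36 mm long (along the rail) x 34 mm wide x 30 mm tall with a tooth stump on top (to about 50 mm); about 90 g. Origin: centre of its underside, which lies on the rail's floor; axes as the rail's. Fully home its origin is at rail x = +152 mm.
- die2: Second of the row. Stone die: block 36 mm long (along the rail) x 34 mm wide x 30 mm tall with a tooth stump on top (to about 50 mm); about 90 g. Origin: centre of its underside, which lies on the rail's floor; axes as the rail's. Fully home its origin is at rail x = +116 mm.
- die3: Third of the row. Stone die: block 36 mm long (along the rail) x 34 mm wide x 30 mm tall with a tooth stump on top (to about 50 mm); about 90 g. Origin: centre of its underside, which lies on the rail's floor; axes as the rail's. Fully home its origin is at rail x = +80 mm.
- die4: Last of the row, farthest from the stop: the one to push, on its flat rear face (18 mm behind its origin). Stone die: block 36 mm long (along the rail) x 34 mm wide x 30 mm tall with a tooth stump on top (to about 50 mm); about 90 g. Origin: centre of its underside, which lies on the rail's floor; axes as the rail's. Fully home its origin is at rail x = +44 mm.
- gate (a joint): Angle a of the gate arm on its upright pivot: 0 = shut, straight across the channel, at its limit; 1.57 = open, beside the channel, pointing to the rail's -x; at most 2.2. The arm points from the pivot along (-sin a, -cos a) in rail x, y. It is 8 mm thick, reaches 70 mm from the pivot, 21 to 35 mm above the bench (over the walls). Friction (1 N at 45 mm) keeps it where left.
- gate_pivot (a point): The gate's pivot axis, 20 mm above the bench, fixed to the rail at rail x = +18, y = +37.5 mm, on a 26 mm square, 20 mm tall block. Shut, the arm stands 4 mm behind the rear of the fully home row.
- gate_pin (a point): Point on the upright black pin (10 mm across, its top 60 mm above the bench) on the arm, 60 mm from the pivot; the point is on the pin's axis, 60 mm above the bench.
- spare_die: Spare stone die, same size as the others, standing on the bench beside the rail (-y side); not part of the row, leave alone. Origin: centre of its underside.
- jar: Small amber jar, 40 mm across, 55 mm tall, beside the rail (-y side); leave alone. Origin: centre of its underside.
- dish: White bowl, 56 mm across, 22 mm tall, near the stop on the +y side; leave alone. Origin: centre of its underside.
- brush: Thin modelling brush 160 mm long, 10 mm thick, lying beside the rail (-y side); leave alone. Origin: under its middle.
- wax_knife: Wax knife (small double-ended hand tool) 190 mm long, 11 mm thick, lying on the bench to the robot's right; leave alone. Origin: under its middle.
- arch_a: Stone model of a dental arch, 55 x 70 x 31 mm, to the robot's left; leave alone. Origin: centre of its underside.
- arch_b: Stone model of a dental arch, 55 x 70 x 31 mm, far right; leave alone. Origin: centre of its underside.

How it is judged:
By the outcome, as a careful person would: the job done as asked, in the order asked, and still so for the second after the job is handed in, with the robot touching nothing.
It also fails if it takes over 51 s, if anything falls off the work surface, if the arm or the gripper's body presses on something with over 40 N, if the wrist force passes 120 N, or if a joint passes its speed limit or range.

### The arm

A 6-joint arm with a two-finger parallel gripper is mounted at the origin on the work surface. World frame = base frame: x ahead of the robot, y to its left, z up, the work surface at z = 0. Lengths are in m, angles in rad, forces in N, time in s.
With the tool pointing down it reaches from about 0.35 to 0.975 m from the base axis. Payload 4.9 kg.
Tool frame: the origin (TCP) lies at the very end of the fingers, on their centre line; the grasp point (between the pads) lies 19 mm behind it; z points along the fingers, y is the line along which they close (so a half turn about z gives the same grasp; the last joint's range is limited). The gripper opens to 85 mm and grips with 20 to 120 N. Pads are 22 mm wide; open, the fingers measure 114 mm over their backs; the gripper's body (76 mm by 85 mm) begins 54 mm behind the grasp point. The pads swing forward as they close: fully open they stand 13 mm farther back than shut.
Start: joints at [-1.465, 0.053, 1.613, -0, 1.476, -0.119], TCP at [0.139, -0.609, 0.231] pointing down, gripper open.
Joint ranges: [-3.01, 3.01], [-1.01, 2.22], [0.06, 2.58], [-1.02, 4.17], [0.09, 2.62], [-3.14, 3.14]. Speed limits (rad/s): [2.57, 2.57, 3.14, 3.14, 3.14, 3.14].

### API

Orientations are given as a rotation vector (axis times angle).
In Python, from station import ctrl, imaging gives the robot as it stands.
- The arm moves only by the tool play_rows, never from a script. Its argument "series" is a list of rows, each a list of 3 entries, a list of its own where there are three numbers: the opening, from 0 (shut) to 1 (fully open), then the shift along the tool's x, y, z each as a share of 0.05 m, from -1 to 1, then the turn, a rotation vector about the tool's x, y, z each as a share of 8 degrees, from -1 to 1. In form: [[grip, [dx, dy, dz], [ax, ay, az]], ...]. A call has 1 to 8 rows; each row shifts and turns the commanded pose from where the row before left it, along the tool's axes as they then stand; what a row does not reach is not made up. A row lasts 1/8 s, in which the tool goes at most 62.5 mm and 10.7 degrees, less where a joint would pass 70% of its speed; a pose out of reach is approached as far as the arm can. A call with a number of a shift or a turn outside -1 to 1 is refused whole. A call with a gripper value outside its range is refused whole. The fingers move at their own pace and stop on an object; "force" is the grip in N (left out, the last holds). Time passes only in rows, so rows that do not move let the fingers close. It gives the time, the measured TCP pose, the force, the opening and the grip force at its end, in the units of the state.
- ctrl.get_obs(): the state, without advancing time (a new reading comes with each control period).
- imaging.get_image(name): name is "side" or "top" or "wrist"; returns a dict with "color" (384x512x3 uint8, blue, green, red), "fx", "fy", "cx", "cy" (pixels), "extrinsics" (4x4, takes a point from world to camera coordinates); the wrist camera has in their place "hand_eye" (4x4, takes a point from camera to tool coordinates, whose origin is the TCP and whose axes are the flange's). Camera axes: x right, y down, z forward; pixel columns grow to the right and rows downward; lengths in m; the calibration is good to about 2 mm. A picture is of the moment at which its call begins: read the wrist's pose just before it. There is no depth.
- ctrl.finish_job(): hands the job in; it is judged then, once.
The state is a dict: "t": time; "q": joint angles; "dq": joint speeds; "effort": joint torques, N m; "tool_pos": TCP position; "tool_rot": TCP orientation; "contact_force": force on the tool from outside, world axes, zero at the start; "wrist_torque": the same for the moment, N m; "opening": finger opening in m; "grip_force": force on a finger pad.
Only numpy, scipy, OpenCV 4.12 (cv2) and the standard library are available. Lean on these libraries where they do the work, as an engineer would, in place of code of your own. Each camera call takes 0.05 s, during which the arm holds its last target. There are 200 camera calls.

## Working session

There is one attempt and no reset: what is moved stays moved. The work goes in short steps, Python scripts to look and compute and a tool call to move; the robot and the scene stay as the last step left them, time stands still between calls to the robot, and variables do not carry over. Pictures are saved under pics/ and viewed, at most 10 in all, crops included, and the job is handed in when it is done.

Besides the shell and the picture viewer there is one more tool, called after ">>>" by a JSON object that holds its "op" and its "data". play_rows: Moves the arm, as the interface text tells. Shift numbers are shares of 0.05 m and turn numbers shares of 8 degrees, none past 1 either way. Its arguments: {"type":"object","properties":{"series":{"type":"array"},"force":{"type":"number"}},"required":["series"]}

```bash
mkdir -p pics
cat > h.py <<'E'
import numpy as np, cv2
from station import ctrl, imaging
from scipy.spatial.transform import Rotation as R
def grab(n,f=None):
    o=ctrl.get_obs(); d=imaging.get_image(n)
    if n=="wrist":
        T=np.eye(4);T[:3,:3]=R.from_rotvec(o["tool_rot"]).as_matrix();T[:3,3]=o["tool_pos"]
        d["C"]=T@np.array(d["hand_eye"])
    else: d["C"]=np.linalg.inv(np.array(d["extrinsics"]))
    if f: cv2.imwrite("pics/"+f,d["color"])
    return d
def ray(d,u,v,z):
    C=d["C"];r=C[:3,:3]@np.array([(u-d["cx"])/d["fx"],(v-d["cy"])/d["fy"],1]);c=C[:3,3]
    return c+r*(z-c[2])/r[2]
def proj(d,p):
    q=np.linalg.inv(d["C"])@np.append(p,1);return np.array([d["fx"]*q[0]/q[2]+d["cx"],d["fy"]*q[1]/q[2]+d["cy"]])
E
python3 - <<'E'
from h import *
o=ctrl.get_obs();print(o["t"],o["tool_rot"],R.from_rotvec(o["tool_rot"]).as_matrix().round(2))
for n in("top","side"):
    d=grab(n,n+"0.png");print(n,d["fx"],d["cx"],d["cy"],d["C"].round(3))
E
```

```text
0.0 [-3.11967899e+00 -3.52147180e-01  6.75996161e-06] [[ 0.97  0.22 -0.  ]
 [ 0.22 -0.97  0.  ]
 [ 0.   -0.   -1.  ]]
top 487.8015097929302 246.29956629909378 188.91182478426862 [[ 0.01  -0.996  0.087  0.442]
 [-1.    -0.009  0.016  0.027]
 [-0.015 -0.087 -0.996  1.47 ]
 [ 0.     0.     0.     1.   ]]
side 407.3838827838907 257.7024588494256 196.59310813148613 [[ 0.936 -0.237  0.261  0.242]
 [-0.353 -0.652  0.671 -0.795]
 [ 0.011 -0.72  -0.694  0.909]
 [ 0.     0.     0.     1.   ]]
```

View pics/top0.png

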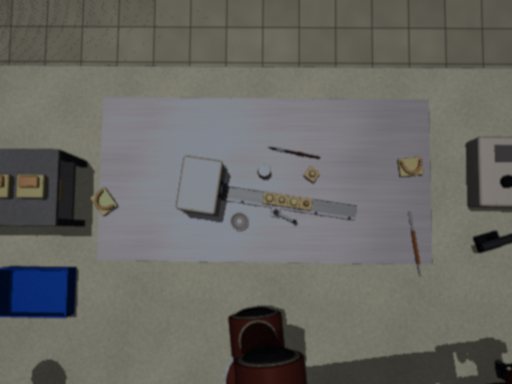

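View pics/side0.png

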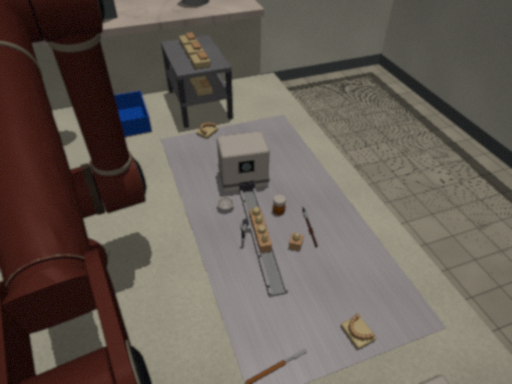

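Run:
```python
from h import *
d=grab("top");c=d["color"][150:240,170:370]
a=cv2.resize(c,None,fx=4,fy=4,interpolation=cv2.INTER_CUBIC);a=cv2.convertScaleAbs(a,alpha=1.6);cv2.imwrite("pics/topc.png",a)
for n,p,z in(("stopface",(228,193),.018),("openL",(356,213),.018),("openend mid",(356,212),.018),("pivot",(276,213),.02),("pin",(295,221),.06)):
    print(n,ray(d,*p,z).round(3))
hsv=cv2.cvtColor(d["color"],cv2.COLOR_BGR2HSV)
m=cv2.inRange(hsv,(12,70,80),(32,255,255))
n,l,s,ce=cv2.connectedComponentsWithStats(m)
for i in range(1,n):
    if s[i,4]>40: print(s[i],ce[i].round(1),ray(d,*ce[i],.035).round(3))
ys,xs=np.nonzero(m[150:240,170:370]);
```

```text
stopface [0.556 0.106 0.018]
openL [ 0.5   -0.275  0.018]
openend mid [ 0.503 -0.275  0.018]
pivot [ 0.498 -0.038  0.02 ]
pin [ 0.474 -0.091  0.06 ]
[399 158  23  18 354] [410.4 166.4] [ 0.638 -0.433  0.035]
[305 168  14  14 116] [311.5 174.3] [ 0.612 -0.142  0.035]
[  0 174   9  23 161] [  3.8 185.5] [0.571 0.773 0.035]
[ 17 175  27  23 568] [ 29.4 186. ] [0.57  0.696 0.035]
[ 91 190  23  25 148] [100.7 203.8] [0.519 0.481 0.035]
[264 193  48  17 442] [287.7 201.1] [ 0.532 -0.071  0.035]
```

View pics/topc.png

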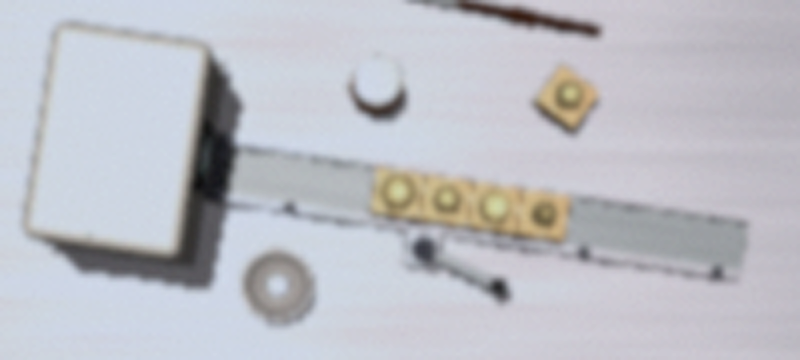

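The top view shows the rail from the stop at about (228,194) to the open end at (356,212). The dies span (263–312, 193–210). The pivot is at (276,212) and the pin at (295,222), so the gate is open at about 110°. I'm moving above the rail behind the row.

>>> {"op": "play_rows", "data": {"series": [[0,[0.92,-0.66,0],[0,0,0]],[0,[0.92,-0.66,0],[0,0,0]],[0,[0.92,-0.66,0],[0,0,0]],[0,[0.92,-0.66,0],[0,0,0]],[0,[0.92,-0.66,0],[0,0,0]],[0,[0.92,-0.66,0],[0,0,0]],[0,[0.92,-0.66,0],[0,0,0]],[0,[0.92,-0.66,0],[0,0,0]]], "force": 40}}

```text
t: 1.15
tool_pos: [0.4401, -0.2682, 0.2311]
tool_rot: [3.122, 0.352, 0.0]
contact_force: [0.9, -0.3, 1.2]
opening: 0.0
grip_force: 0.0
```

>>> {"op": "play_rows", "data": {"series": [[0,[0.92,-0.66,0],[0,0,0]],[0,[0.92,-0.66,0],[0,0,0]],[0,[0,0,0],[0,0,-0.96]],[0,[0,0,0],[0,0,-0.96]],[0,[0,0,0],[0,0,-0.96]],[0,[0,0,0],[0,0,-0.96]],[0,[0,0,0],[0,0,-0.96]],[0,[0,0,0],[0,0,-0.96]]]}}

```text
t: 2.15
tool_pos: [0.5139, -0.1849, 0.2309]
tool_rot: [-2.731, -1.552, 0.001]
contact_force: [0.3, 0.1, 0.8]
opening: 0.0001
grip_force: 0.0
```

>>> {"op": "play_rows", "data": {"series": [[0,[0,0,0],[0,0,-0.96]],[0,[0,0,0],[0,0,-0.96]],[0,[0,0,0],[0,0,-0.96]],[0,[0,0,0],[0,0,0]],[0,[0,0,0],[0,0,0]]]}}

```text
t: 2.78
tool_pos: [0.5141, -0.185, 0.2311]
tool_rot: [-2.373, -2.059, 0.0]
contact_force: [-0.0, 0.5, -0.5]
opening: -0.0
grip_force: 0.0
```

Run:
```python
from h import *
o=ctrl.get_obs();print(o["t"],o["q"],o["tool_pos"],R.from_rotvec(o["tool_rot"]).as_matrix().round(3),o["opening"])
d=grab("wrist","w1.png");print(d["fx"],d["C"].round(3))
O=np.array([.533,-.055]);ex=np.array([.141,.99])
```

```text
2.775 [-4.81597281e-01 -1.35280902e-01  1.79571911e+00 -5.43726983e-06
  1.48152554e+00 -3.40142339e-01] [ 0.51407424 -0.18495591  0.23108907] [[ 0.141  0.99  -0.   ]
 [ 0.99  -0.141  0.   ]
 [ 0.    -0.    -1.   ]] -4.40881789771948e-05
296.3149753104348 [[ 0.99  -0.135 -0.044  0.526]
 [-0.142 -0.941 -0.308 -0.105]
 [ 0.001  0.311 -0.95   0.373]
 [ 0.     0.     0.     1.   ]]
```

View pics/w1.png

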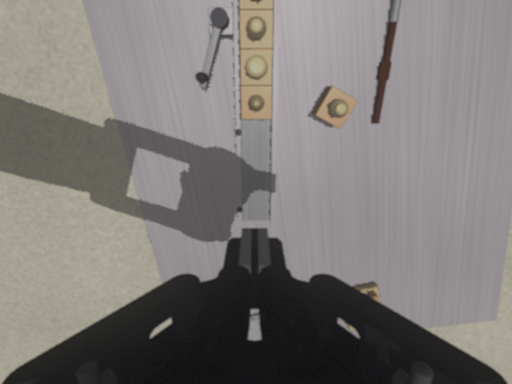

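Run:
```python
from h import *
d=grab("wrist");o=ctrl.get_obs();T=R.from_rotvec(o["tool_rot"]).as_matrix()
f=lambda p:(T.T@(np.array(p)-o["tool_pos"])*1000).round(1)
hsv=cv2.cvtColor(d["color"],cv2.COLOR_BGR2HSV);m=cv2.inRange(hsv,(8,60,60),(32,255,255))
n,l,s,ce=cv2.connectedComponentsWithStats(m)
for i in range(1,n):
    if s[i,4]>200: print(s[i])
i=max(range(1,n),key=lambda i:s[i,4] if s[i,1]<5 else 0)
for v in (90,110):
    x=np.nonzero(l[v]==i)[0];print("die",v,x.min(),x.max()+1,f(ray(d,x.min(),v,.038)),f(ray(d,x.max()+1,v,.038)))
b=s[i,1]+s[i,3];print("rear",b,f(ray(d,256,b,.038)))
g=cv2.cvtColor(d["color"],cv2.COLOR_BGR2GRAY)
for v in(150,170,210):print(v,g[v,228:280].tolist())
print("openend",f(ray(d,256,221,.013)),"L/R inner",f(ray(d,241,160,.018)),f(ray(d,271,160,.018)))
print("pivot",f(ray(d,219,18,.035)),"pin",f(ray(d,203,77,.06)),f(ray(d,203,77,.04)))
```

```text
[ 239    0   34  119 3563]
[373  23  22 100 460]
[ 313   87   44   41 1052]
[356 283  24  20 253]
die 90 241 271 [ 77.7 -13.8 193.2] [ 77.6  18.5 193.2]
die 110 241 271 [ 56.7 -14.1 193.2] [ 56.6  18.9 193.2]
rear 119 [ 46.9   2.4 193.2]
150 [134, 133, 134, 147, 154, 155, 151, 143, 143, 153, 159, 157, 148, 138, 135, 138, 137, 136, 137, 134, 135, 135, 136, 136, 137, 138, 135, 137, 136, 134, 134, 133, 135, 136, 135, 136, 137, 137, 138, 140, 139, 135, 126, 131, 154, 161, 162, 161, 161, 160, 157, 157]
170 [91, 91, 92, 92, 92, 92, 91, 92, 91, 88, 91, 91, 88, 85, 80, 80, 81, 82, 79, 81, 80, 81, 80, 80, 81, 79, 81, 87, 94, 98, 104, 116, 120, 121, 121, 122, 123, 128, 134, 136, 129, 114, 107, 129, 153, 159, 158, 158, 152, 154, 156, 157]
210 [89, 90, 89, 89, 88, 89, 89, 88, 80, 63, 56, 49, 57, 70, 94, 118, 128, 130, 131, 129, 126, 123, 126, 127, 129, 128, 129, 129, 129, 128, 128, 128, 129, 128, 128, 128, 129, 130, 132, 129, 118, 104, 116, 142, 152, 152, 152, 152, 150, 148, 149, 148]
openend [-89.    2.6 218.2] L/R inner [ -4.5 -15.9 213.2] [ -4.5  21.  213.2]
pivot [147.3 -35.2 196.2] pin [ 90.2 -50.5 171.2] [ 90.9 -53.7 191.2]
```

>>> {"op": "play_rows", "data": {"series": [[0,[0,0.05,0.8],[0,0,0]],[0,[0,0,0.8],[0,0,0]],[0,[0,0,0.8],[0,0,0]],[0,[0,0,0.8],[0,0,0]],[0,[0,0,0.5],[0,0,0]],[0,[0,0,0.3],[0,0,0]],[0,[0,0,0.3],[0,0,0]],[0,[0,0,0],[0,0,0]]]}}

```text
t: 3.88
tool_pos: [0.5162, -0.1851, 0.0156]
tool_rot: [-2.37, -2.06, 0.001]
contact_force: [-1.3, -0.7, -0.7]
opening: 0.0002
grip_force: 0.0
```

>>> {"op": "play_rows", "data": {"series": [[0,[0.2,0,0],[0,0,0]],[0,[0.2,0,0],[0,0,0]],[0,[0.1,0,0],[0,0,0]],[0,[0.05,0,0],[0,0,0]],[0,[0,0,0],[0,0,0]]]}}

```text
t: 4.5
tool_pos: [0.5206, -0.158, 0.0164]
tool_rot: [2.37, 2.061, 0.0]
contact_force: [-0.4, 1.1, 0.9]
opening: 0.0001
grip_force: 0.0
```

Run:
```python
from h import *
grab("wrist","w2.png")
```

```text
(no output)
```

View pics/w2.png

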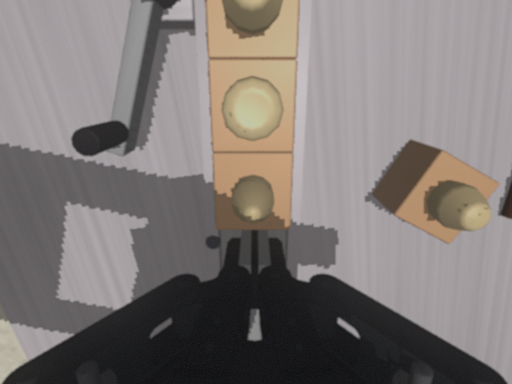

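The fingertips are centred in the channel just behind die 4, whose rear edge is at row 230. I'm pushing gently.

>>> {"op": "play_rows", "data": {"series": [[0,[0.06,0,0],[0,0,0]],[0,[0.06,0,0],[0,0,0]],[0,[0.06,0,0],[0,0,0]],[0,[0.1,0,0],[0,0,0]],[0,[0.1,0,0],[0,0,0]],[0,[0.1,0,0],[0,0,0]],[0,[0.1,0,0],[0,0,0]],[0,[0.1,0,0],[0,0,0]]]}}

```text
t: 5.55
tool_pos: [0.5252, -0.1241, 0.0162]
tool_rot: [-2.371, -2.061, 0.0]
contact_force: [0.1, -1.7, -1.2]
opening: -0.0002
grip_force: 1.0
```

>>> {"op": "play_rows", "data": {"series": [[0,[0.1,0,0],[0,0,0]],[0,[0.1,0,0],[0,0,0]],[0,[0.1,0,0],[0,0,0]],[0,[0.1,0,0],[0,0,0]],[0,[0.1,0,0],[0,0,0]],[0,[0.1,0,0],[0,0,0]],[0,[0.1,0,0],[0,0,0]],[0,[0.1,0,0],[0,0,0]]]}}

```text
t: 6.55
tool_pos: [0.5308, -0.0845, 0.0163]
tool_rot: [-2.371, -2.061, 0.0]
contact_force: [0.6, -1.3, -0.7]
opening: 0.0001
grip_force: 0.9
```

>>> {"op": "play_rows", "data": {"series": [[0,[0.1,0,0],[0,0,0]],[0,[0.1,0,0],[0,0,0]],[0,[0.1,0,0],[0,0,0]],[0,[0.1,0,0],[0,0,0]],[0,[0.06,0,0],[0,0,0]],[0,[0.06,0,0],[0,0,0]],[0,[0,0,0],[0,0,0]]]}}

```text
t: 7.42
tool_pos: [0.5345, -0.0586, 0.0164]
tool_rot: [-2.371, -2.061, -0.001]
contact_force: [-0.1, 0.3, -0.2]
opening: 0.0
grip_force: 0.0
```

Run:
```python
from h import *
grab("wrist","w3.png")
```

```text
(no output)
```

View pics/w3.png

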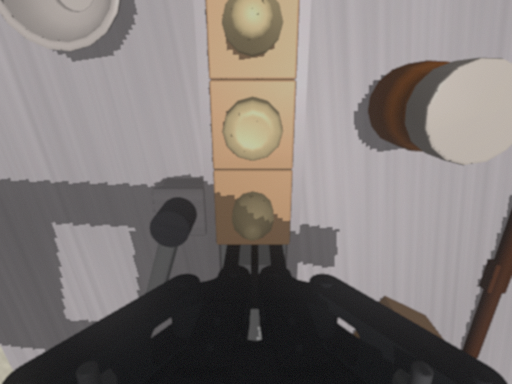

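The train is intact, with die 4's rear edge at row 245 against the fingers. I'm continuing to the stop and watching the force.

>>> {"op": "play_rows", "data": {"series": [[0,[0.06,0,0],[0,0,0]],[0,[0.06,0,0],[0,0,0]],[0,[0.06,0,0],[0,0,0]],[0,[0.06,0,0],[0,0,0]],[0,[0.04,0,0],[0,0,0]],[0,[0,0,0],[0,0,0]]]}}

```text
t: 8.22
tool_pos: [0.5365, -0.045, 0.0165]
tool_rot: [-2.371, -2.061, -0.001]
contact_force: [0.8, -1.3, 0.7]
opening: 0.0002
grip_force: 0.7
```

>>> {"op": "play_rows", "data": {"series": [[0,[0.03,0,0],[0,0,0]],[0,[0.03,0,0],[0,0,0]],[0,[0.03,0,0],[0,0,0]]]}}

```text
t: 8.6
tool_pos: [0.5369, -0.0424, 0.0165]
tool_rot: [2.368, 2.06, -0.005]
contact_force: [-2.3, -12.8, 1.5]
opening: 0.0
grip_force: 6.2
```

>>> {"op": "play_rows", "data": {"series": [[0,[0.03,0,0],[0,0,0]],[0,[0,0,0],[0,0,0]]]}}

```text
t: 8.85
tool_pos: [0.537, -0.0424, 0.0165]
tool_rot: [2.367, 2.059, -0.008]
contact_force: [-3.2, -14.9, 2.0]
opening: 0.0003
grip_force: 7.3
```

Run:
```python
from h import *
d=grab("top");c=d["color"][150:240,170:370]
a=cv2.convertScaleAbs(cv2.resize(c,None,fx=4,fy=4,interpolation=cv2.INTER_CUBIC),alpha=1.6)
s=grab("side")["color"][140:300,190:330]
b=cv2.convertScaleAbs(cv2.resize(s,None,fx=1.8,fy=1.8,interpolation=cv2.INTER_CUBIC),alpha=1.4)
z=np.zeros((600,800,3),np.uint8);z[:216]=0;a2=cv2.resize(a,(540,243));z[:243,:540]=a2;z[250:250+b.shape[0],:b.shape[1]]=b
cv2.imwrite("pics/c4.png",z)
```

```text
(no output)
```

View pics/c4.png

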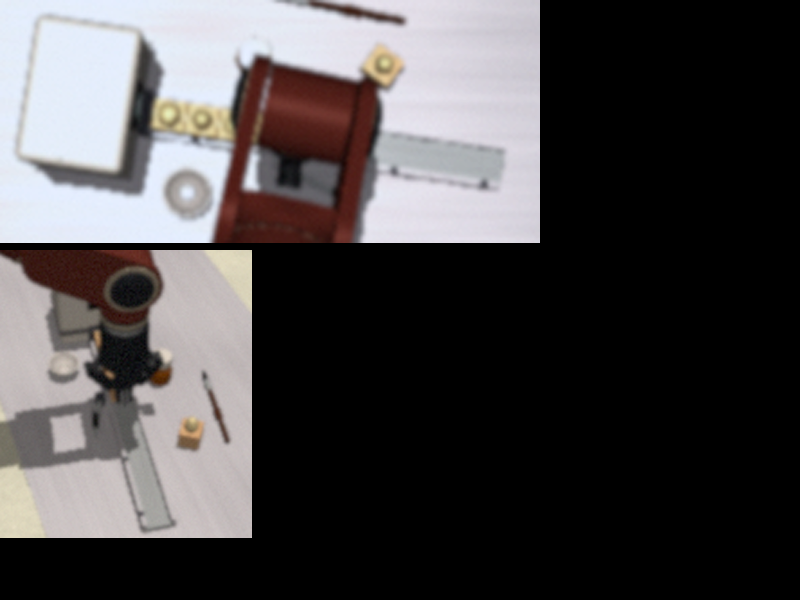

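The row is home: contact was at 144 mm travel against 146 predicted, and the force rose to 15 N. I'm backing off, lifting and going to the gate pin's outer side.

>>> {"op": "play_rows", "data": {"series": [[0,[-0.1,0,0],[0,0,0]],[0,[-0.4,0,0],[0,0,0]],[0,[0,0,-0.7],[0,0,0]],[0,[0,0,-0.7],[0,0,0]],[0,[0,0,-0.7],[0,0,0]],[0,[-0.2,-0.85,0],[0,0,0]],[0,[-0.2,-0.85,0],[0,0,0]],[0,[0,0,0],[0,0,1]]]}}

```text
t: 9.95
tool_pos: [0.4438, -0.072, 0.12]
tool_rot: [-2.512, -1.883, 0.001]
contact_force: [-0.7, 0.2, -0.0]
opening: -0.0002
grip_force: 0.0
```

>>> {"op": "play_rows", "data": {"series": [[0,[0,0,0],[0,0,1]],[0,[0,0,0],[0,0,1]],[0,[0,0,0],[0,0,1]],[0,[0,0,0],[0,0,1]],[0,[0,0,0],[0,0,1]],[0,[0,0,0],[0,0,1]],[0,[0,0,0],[0,0,1]],[0,[0,0,0],[0,0,1]]]}}

```text
t: 10.95
tool_pos: [0.4465, -0.0723, 0.121]
tool_rot: [-3.129, -0.266, 0.0]
contact_force: [0.5, -0.3, 0.1]
opening: 0.0003
grip_force: 0.0
```

>>> {"op": "play_rows", "data": {"series": [[0,[0,0,0],[0,0,1]],[0,[0,0,0],[0,0,1]],[0,[0,0,0],[0,0,1]],[0,[0,0,0],[0,0,1]],[0,[0,0,0],[0,0,1]],[0,[0,0,0],[0,0,1]],[0,[0,0,0],[0,0,0.6]],[0,[0,0,0],[0,0,0]]]}}

```text
t: 11.95
tool_pos: [0.4465, -0.0723, 0.1211]
tool_rot: [-2.925, 1.145, 0.001]
contact_force: [-0.2, -0.1, 0.2]
opening: -0.0002
grip_force: 0.0
```

Run:
```python
from h import *
d=grab("wrist","w5.png");o=ctrl.get_obs();T=R.from_rotvec(o["tool_rot"]).as_matrix()
print(o["t"],o["tool_pos"],np.degrees(np.arctan2(T[1,0],T[0,0])),o["q"])
piv=np.array([.5003,-.0342,.06]);print("pivot in tool",T.T@(piv-o["tool_pos"])*1000)
for a in(100,105,110):
    a=np.radians(a);p=piv+.06*(-np.sin(a)*np.array([.141,.99,0])-np.cos(a)*np.array([-.99,.141,0]));print(proj(d,p),T.T@(p-o["tool_pos"])*1000)
```

```text
12.0 [ 0.44655791 -0.07225235  0.12114213] -42.73584244773929 [-3.25427250e-01 -2.84458007e-01  2.11055945e+00  4.08673351e-04
  1.31577377e+00  1.99114714e+00]
pivot in tool [ 13.67561853 -64.40447025  61.15222853]
[240.80007959 149.80608957] [38.6808339  -9.86393273 61.12834275]
[243.72238985 156.62650165] [33.83216049 -7.8921272  61.12989155]
[245.99542764 163.56004805] [28.83008364 -6.35041474 61.13161036]
```

View pics/w5.png

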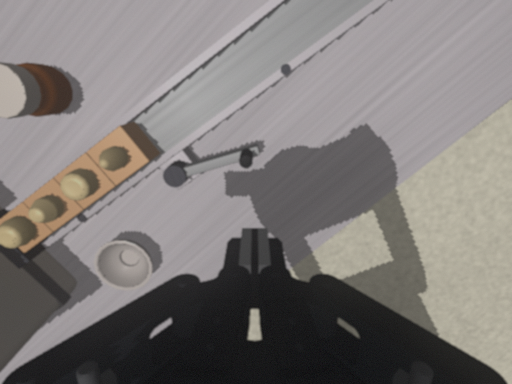

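The pin top is at (246,158), so the gate is at about 106°, and the row sits against the stop. I'm lowering beside the pin and then sweeping about the pivot.

>>> {"op": "play_rows", "data": {"series": [[0,[-0.05,-0.09,0],[0,0,0]],[0,[0,0,0.5],[0,0,0]],[0,[0,0,0.5],[0,0,0]],[0,[0,0,0.4],[0,0,0]],[0,[0,0,0.18],[0,0,0]],[0,[0,0,0],[0,0,0]]]}}

```text
t: 12.75
tool_pos: [0.4477, -0.0668, 0.0419]
tool_rot: [-2.925, 1.146, 0.002]
contact_force: [-0.1, -0.7, 0.9]
opening: -0.0003
grip_force: 0.0
```

>>> {"op": "play_rows", "data": {"series": [[0,[0.085,0.019,0],[0,0,-0.5]],[0,[0.085,0.019,0],[0,0,-0.5]],[0,[0.085,0.019,0],[0,0,-0.5]],[0,[0.085,0.019,0],[0,0,-0.5]],[0,[0.085,0.019,0],[0,0,-0.5]],[0,[0.085,0.019,0],[0,0,-0.5]],[0,[0.085,0.019,0],[0,0,-0.5]],[0,[0.085,0.019,0],[0,0,-0.5]]]}}

```text
t: 13.75
tool_pos: [0.4746, -0.0899, 0.0435]
tool_rot: [-3.128, 0.292, -0.002]
contact_force: [-0.5, 1.6, 0.2]
opening: -0.0002
grip_force: 0.4
```

>>> {"op": "play_rows", "data": {"series": [[0,[0.085,0.019,0],[0,0,-0.5]],[0,[0.085,0.019,0],[0,0,-0.5]],[0,[0.085,0.019,0],[0,0,-0.5]],[0,[0.085,0.019,0],[0,0,-0.5]],[0,[0.085,0.019,0],[0,0,-0.5]],[0,[0.085,0.019,0],[0,0,-0.5]],[0,[0.085,0.019,0],[0,0,-0.5]],[0,[0.085,0.019,0],[0,0,-0.5]]]}}

```text
t: 14.75
tool_pos: [0.5084, -0.0955, 0.0435]
tool_rot: [3.087, 0.582, 0.001]
contact_force: [-0.7, 0.3, -0.1]
opening: 0.0003
grip_force: 0.4
```

Run:
```python
from h import *
d=grab("wrist","w6.png");o=ctrl.get_obs();T=R.from_rotvec(o["tool_rot"]).as_matrix()
print(o["t"],o["tool_pos"],np.degrees(np.arctan2(T[1,0],T[0,0])))
piv=np.array([.5003,-.0342,.06]);print("pivot in tool",T.T@(piv-o["tool_pos"])*1000)
```

```text
14.8 [ 0.50888385 -0.09558249  0.04358258] 21.426433386827853
pivot in tool [ 14.45714231 -60.25864606 -16.45937067]
```

View pics/w6.png

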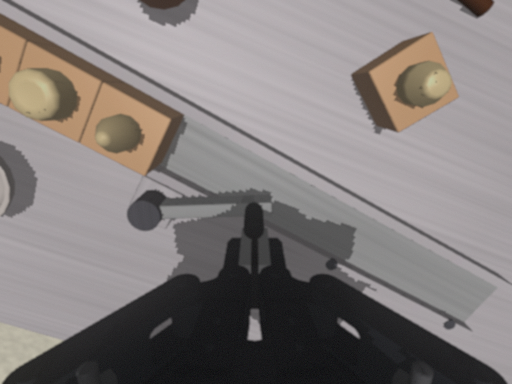

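The pin is at (253,215) on the fingertips and the gate is at about 60°. I'm continuing the sweep.

>>> {"op": "play_rows", "data": {"series": [[0,[0.085,0.019,0],[0,0,-0.5]],[0,[0.085,0.019,0],[0,0,-0.5]],[0,[0.085,0.019,0],[0,0,-0.5]],[0,[0.085,0.019,0],[0,0,-0.5]],[0,[0.085,0.019,0],[0,0,-0.5]],[0,[0.085,0.019,0],[0,0,-0.5]],[0,[0.085,0.019,0],[0,0,-0.5]],[0,[0.085,0.019,0],[0,0,-0.5]]]}}

```text
t: 15.8
tool_pos: [0.5399, -0.0823, 0.0433]
tool_rot: [2.807, 1.408, 0.001]
contact_force: [-1.2, 0.4, 0.3]
opening: -0.0001
grip_force: 0.4
```

>>> {"op": "play_rows", "data": {"series": [[0,[0.085,0.019,0],[0,0,-0.5]],[0,[0.085,0.019,0],[0,0,-0.5]],[0,[0.085,0.019,0],[0,0,-0.5]],[0,[0.085,0.019,0],[0,0,-0.5]],[0,[0.085,0.019,0],[0,0,-0.5]],[0,[0.085,0.019,0],[0,0,-0.5]],[0,[0,0,0],[0,0,0]]]}}

```text
t: 16.68
tool_pos: [0.5566, -0.0621, 0.0433]
tool_rot: [2.455, 1.958, 0.002]
contact_force: [-0.3, -0.4, -0.4]
opening: -0.0001
grip_force: 0.0
```

Run:
```python
from h import *
o=ctrl.get_obs();T=R.from_rotvec(o["tool_rot"]).as_matrix()
print(o["t"],o["tool_pos"],np.degrees(np.arctan2(T[1,0],T[0,0])))
piv=np.array([.5003,-.0342,.06]);print("pivot in tool",T.T@(piv-o["tool_pos"])*1000)
```

```text
16.675 [ 0.5566472  -0.06213268  0.04326176] 77.14214057415191
pivot in tool [ 14.69330498 -61.12307048 -16.83707804]
```

>>> {"op": "play_rows", "data": {"series": [[0,[0.05,0.011,0],[0,0,-0.3]],[0,[0.05,0.011,0],[0,0,-0.3]],[0,[0.02,0,0],[0,0,0]],[0,[0,0,0],[0,0,0]]]}}

```text
t: 17.18
tool_pos: [0.5584, -0.0582, 0.0429]
tool_rot: [2.367, 2.061, -0.004]
contact_force: [-1.3, -6.5, 1.9]
opening: -0.0001
grip_force: 3.4
```

>>> {"op": "play_rows", "data": {"series": [[0,[0.03,0,0],[0,0,0]],[0,[0.03,0,0],[0,0,0]],[0,[0,0,0],[0,0,0]]]}}

```text
t: 17.55
tool_pos: [0.5585, -0.0578, 0.043]
tool_rot: [2.364, 2.059, -0.01]
contact_force: [-2.9, -14.7, 2.3]
opening: -0.0
grip_force: 7.8
```

The gate is at its limit: 15 N with no further motion, and the position matches the shut geometry. I'm backing off and clearing the hand.

>>> {"op": "play_rows", "data": {"series": [[0,[-0.1,0,0],[0,0,0]],[0,[-0.4,0,0],[0,0,0]],[0,[-0.5,0,-0.2],[0,0,0]],[0,[0,0,-0.8],[0,0,0]],[0,[0,0,-0.8],[0,0,0]],[0,[-0.8,0,-0.6],[0,0,0]],[0,[-0.8,0,0],[0,0,0]],[0,[-0.6,0,0],[0,0,0]]]}}

```text
t: 18.55
tool_pos: [0.536, -0.2139, 0.163]
tool_rot: [2.371, 2.06, 0.001]
contact_force: [-1.0, 1.0, -0.4]
opening: 0.0
grip_force: 0.0
```

>>> {"op": "play_rows", "data": {"series": [[0,[-0.3,0,0],[0,0,0]],[0,[0,0,0],[0,0,0]],[0,[0,0,0],[0,0,0]]]}}

```text
t: 18.92
tool_pos: [0.5342, -0.226, 0.162]
tool_rot: [-2.37, -2.061, -0.0]
contact_force: [-0.2, 0.5, 0.5]
opening: -0.0002
grip_force: 0.0
```

Run:
```python
from h import *
w=grab("wrist");d=grab("top");c=d["color"][150:240,170:370]
a=cv2.convertScaleAbs(cv2.resize(c,(440,198),interpolation=cv2.INTER_CUBIC),alpha=1.6)
z=np.zeros((590,520,3),np.uint8);z[:384,:512]=w["color"];z[388:586,:440]=a
cv2.imwrite("pics/f.png",z)
piv=np.array([.5003,-.0342,0]);ex=np.array([.141,.99,0]);ey=np.array([-.99,.141,0])
print("pin shut",proj(w,piv-.06*ey+[0,0,.06]),"pin 3deg",proj(w,piv-.06*ey-.003*ex+[0,0,.06]))
```

```text
pin shut [253.33605482 -75.96168212] pin 3deg [253.33356099 -70.5423503 ]
```

View pics/f.png

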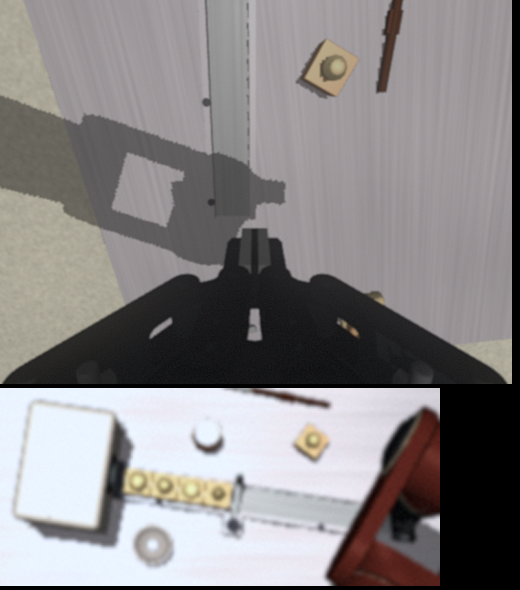

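The top view shows four dies against the stop, the gate straight across behind die 4 at (237,480–525), everything else undisturbed, and the hand clear.

```bash
python3 -c "
from station import ctrl
print(ctrl.finish_job())"
```

```text
the job is handed in; nothing more can be done
None
```

I pushed the four dies home against the end stop as one train, then shut the gate to its limit behind the last die, left the hand clear, and handed the job in at about 19 s.

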